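# File a fired colour-sample tile in the sloped tile tray, under its weighted arm

## Task

The blue sample tile is fired and has to go back into the sloped wooden sample tray. Lay it colour side up on top of the tiles already there and slide it down the slope, in under the weighted arm, until its end rests against the back stop and the arm holds it flat on the pile. Keep the pile against the stop, and leave the plain tile and everything else on the bench where it is.

Things in the scene. Friction and masses are not known exactly. Their poses are not given: they have to be found in the camera images.
- blue_tile: Sizes in mm. The tile to file: flat cream ceramic tile 100 (x) x 50 (y) x 8 thick, 85 g nominal, upper face with three bands of blue, from pale to deep, and a bare cream end 28 long. Origin at the centre of its underside, x along its length, bare end at -x, deepest blue at +x, z out of the coloured face. Starts lying on the bench, colour up, either left or right of the tray.
- plain_tile: Unpainted cream tile of the same size, lying on the bench on the other side of the tray; origin and axes likewise; leave alone.
- green_tile: Like the blue tile but with green bands; upper tile of the two already in the tray, its end against the stop; its top face is 16 above the deck. Same origin and axes.
- rust_tile: Like the blue tile but with rust-brown bands; lower tile in the tray. Same origin and axes.
- tray: Sizes in mm. Base of the sloped wooden tile tray, a board 215 long (x) x 84 wide with rubber feet, its top 14 above the bench; it does not move. Origin on the bench under the centre of the board, x pointing away from the robot's side, down the slope.
- tray_deck: Sloping plywood deck of the tray, pitched 16 degrees (0.279 rad), falling away from the robot. Origin on the deck's surface, midway across, at the foot of the back stop's face; x down the slope (stop face x = 0, deck at negative x), y across, z square to the deck. A tile that is home has its origin at x = -50 mm. Stop 35 mm high, in two halves with a 16 mm gap for the arm.
- lane_mouth (a point): On the deck's surface, 58 mm uphill of the stop. From here to the stop side cheeks 36 mm high guide a tile: mouth about 66 mm wide, flaring in to a lane 56 mm wide over the last 45 mm. Uphill of here nothing stands beside the tiles, and the deck is only a tongue 34 mm wide, so the long edges of a tile can be held from both sides over its front 40 mm even when it is home.
- front_end (a point): Front (uphill) end of the deck's tongue, on its surface, 170 mm from the stop. The tiles in the tray reach only to 100 mm from the stop; their tops are 16 mm above the deck.
- hold_arm (a joint): Hinge of the weighted arm, rad. 0 resting on two tiles, grows as its front lifts, about 0.14 resting on three, stop at 1.1. A 12 mm wide steel bar, hinged on a pin behind the stop (deck frame x = 26, z = 24 mm), reaching up the slope through the stop's gap, with a brass weight 24 mm in diameter; 130 g, falls back by itself, presses with about 1 N; a tile can push it up from below.
- ski_foot (a point): Sizes in mm. Lowest point of the arm's round steel foot, 30 wide, which rests on the pile; with two tiles at deck frame x = -30, z = 16.
- ski_nose (a point): Sizes in mm. Underside of the front edge of the steel lead-in ramp, 30 wide, that rises from the foot up the slope at 27 degrees to the deck; with two tiles at deck frame about x = -68, z = 34. A tile slid on top of the pile passes below this edge, meets the ramp and lifts the arm.
- mug: hand-built cream and yellow glazed mug with a big curved neck as its handle, about 130 x 189 x 128, standing at the back right; origin under its centre; leave alone. Sizes in mm.
- amber_bottle: slim ochre squeeze bottle with a needle tip, 32 diameter x 113, standing at the back, behind the tray's left; origin under its centre; leave alone. Sizes in mm.
- slate_bottle: squat blue-grey squeeze bottle with a needle tip, 49 diameter x 96, standing at the back, right of the tray; origin under its centre; leave alone. Sizes in mm.
- grey_bottle: squat grey-green squeeze bottle with a needle tip, 50 diameter x 110, standing at the back left of the tray; origin under its centre; leave alone. Sizes in mm.
- bowl: green plastic bowl, 142 diameter x 73, at the front left; origin under its centre; leave alone. Sizes in mm.
- tip_tin: flat teal tin, 70 x 98 x 30, at the left edge; origin under its centre; leave alone. Sizes in mm.
- pin_box: small plywood box, 54 x 84 x 29, at the right edge; origin under its centre; leave alone. Sizes in mm.
- brush: wide flat glaze brush with a wooden handle lying on the bench at the front right; leave alone
Not all that is in view belongs to the job. What is shaped like the green_tile but black or orange is not meant.

How it is judged:
By the outcome, as a careful person would: the job done as asked, in the order asked, and still so for the second after the job is handed in, with the robot touching nothing.
It also fails if it takes over 45 s, if anything falls off the work surface, if the arm or the gripper's body presses on something with over 40 N, if the wrist force passes 120 N, or if a joint passes its speed limit or range.

## Robot

A 6-joint arm with a two-finger parallel gripper is mounted at the origin on a cart in front of the work surface, level with it; the furniture and walls round the work are solid. World frame = base frame: x ahead of the robot, y to its left, z up, the work surface at z = 0. Lengths are in m, angles in rad, forces in N, time in s.
With the tool pointing down it reaches from about 0.225 to 0.725 m from the base axis. Payload 3.1 kg.
Tool frame: the origin (TCP) lies midway between the tips of the shut fingers; the grasp point (between the pads) lies 19 mm behind it; z points along the fingers, y is the line along which they close (so a half turn about z gives the same grasp; the last joint's range is limited). The gripper opens to 85 mm and grips with 20 to 120 N. Pads are 22 mm wide; open, the fingers measure 114 mm over their backs; the gripper's body (76 mm by 85 mm) begins 54 mm behind the grasp point. The pads swing forward as they close: fully open they stand 13 mm farther back than shut.
Start: joints at [-1.435, 0.048, 0.099, 1.622, 0, 1.443], TCP at [0.137, -0.507, 0.231] pointing down, gripper open.
Joint ranges: [-2.91, 2.91], [-0.99, 1.94], [-1.21, 1.42], [-2.12, 2.29], [-1.49, 1.47], [-3.14, 3.14]. Speed limits (rad/s): [2.79, 2.79, 3.14, 3.14, 3.14, 3.14].

## Interface

Orientations are given as a unit quaternion [x, y, z, w].
In Python, from workcell import * gives the robot as it stands.
- The arm moves only by the tool drive_tool, never from a script. Its argument "increments" is a list of rows, each a list of 7 numbers: the shift along the tool's x, y, z in mm, then the turn, a rotation vector about the tool's x, y, z in rad, then the closure, from 0 (fully open) to 1 (shut). A call has 1 to 8 rows; each row shifts and turns the commanded pose from where the row before left it, along the tool's axes as they then stand; what a row does not reach is not made up. A row lasts 1/12 s, in which the tool goes at most 41.7 mm and 7.16 degrees, less where a joint would pass 70% of its speed; a pose out of reach is approached as far as the arm can. A call with a gripper value outside its range is refused whole. The fingers move at their own pace and stop on an object; the grip force is fixed at half the most. Time passes only in rows, so rows that do not move let the fingers close. It gives the time, the measured TCP pose, the force, the opening and the grip force at its end, in the units of the state.
- get_obs(): the state, without advancing time (a new reading comes with each control period).
- get_image(name): name is "scene" or "side" or "wrist"; returns a dict with "color" (480x640x3 uint8, red, green, blue), "fov_y" (degrees; the focal length in pixels is half the picture's height over the tangent of half this angle, whatever the lens; pixels are square), "cx", "cy" (the principal point, pixels), "rvec" (rotation vector, rad) and "tvec" (3), from world to camera coordinates, as OpenCV has them. Camera axes: x right, y down, z forward; pixel columns grow to the right and rows downward; lengths in m; the calibration is good to about 2 mm. The wrist camera is an equidistant fisheye: a pixel r from the principal point sees the ray r / f radians off the axis. A picture is of the moment at which its call begins. There is no depth.
- close_job(): hands the job in; it is judged then, once.
The state is a dict: "t": time; "joints": joint angles; "qd": joint speeds; "joint_efforts": joint torques, N m; "tool_pos": TCP position; "orientation": TCP orientation; "contact_force": force on the tool from outside, world axes, zero at the start; "wrist_torque": the same for the moment, N m; "width": finger opening in m; "gripper_force": force on a finger pad.
Only numpy, scipy, OpenCV 4.12 (cv2) and the standard library are available. Lean on these libraries where they do the work, as an engineer would, in place of code of your own. Each camera call takes 0.05 s, during which the arm holds its last target. There are 200 camera calls.

## Working session

There is one attempt and no reset: what is moved stays moved. The work goes in short steps, Python scripts to look and compute and a tool call to move; the robot and the scene stay as the last step left them, time stands still between calls to the robot, and variables do not carry over. Pictures are saved under pics/ and viewed, at most 10 in all, crops included, and the job is handed in when it is done.

Besides the shell and the picture viewer there is one more tool, called after "Call:" as name(argument=value, ...) on one line, values as JSON. drive_tool: Moves the arm, as the interface text tells. Its arguments: {"type":"object","properties":{"increments":{"type":"array","items":{"type":"array","items":{"type":"number"}}}},"required":["increments"]}

```bash
mkdir -p pics
cat > h.py <<'E'
from workcell import *
import numpy as np, cv2, pickle
from scipy.spatial.transform import Rotation as R
def snap(n,f):
    im=get_image(n); cv2.imwrite(f'pics/{f}.png',im['color'][:,:,::-1]); pickle.dump(im,open(f'pics/{f}.pkl','wb')); return im
def load(f): return pickle.load(open(f'pics/{f}.pkl','rb'))
def ray(im,u,v,fish=False):
    f=240/np.tan(np.radians(im['fov_y']/2)); x=(u-im['cx'])/f; y=(v-im['cy'])/f
    if fish:
        r=np.hypot(x,y); d=np.array([x/r*np.sin(r),y/r*np.sin(r),np.cos(r)])
    else: d=np.array([x,y,1.])
    M=R.from_rotvec(np.ravel(im['rvec'])).as_matrix(); t=np.ravel(im['tvec'])
    return -M.T@t, M.T@d
def onz(im,u,v,z,fish=False):
    c,d=ray(im,u,v,fish); return c+d*(z-c[2])/d[2]
def proj(im,p):
    M=R.from_rotvec(np.ravel(im['rvec'])).as_matrix(); q=M@np.asarray(p)+np.ravel(im['tvec'])
    f=240/np.tan(np.radians(im['fov_y']/2)); return im['cx']+f*q[0]/q[2], im['cy']+f*q[1]/q[2]
E
python3 - <<'E'
from h import *
a=snap('scene','s0');b=snap('side','d0')
for i in(a,b):print({k:v for k,v in i.items() if k!='color'})
print(get_obs())
E
```

```text
{'fov_y': 52.12325531143875, 'cx': 323.3795232288977, 'cy': 243.00219380867685, 'rvec': array([ 1.01321991, -2.46398758,  0.98434269]), 'tvec': array([0.3436176 , 0.35008325, 0.91678173])}
{'fov_y': 56.36768464900657, 'cx': 311.792888962897, 'cy': 242.7737495111401, 'rvec': array([ 2.31662544, -0.09931999,  0.0159133 ]), 'tvec': array([-0.51259623,  0.06889172,  1.05429947])}
{'t': 0.1, 'joints': array([-1.43480060e+00,  4.86742426e-02,  9.77096797e-02,  1.62198586e+00,
        3.97792898e-05,  1.44301351e+00]), 'qd': array([-6.17159139e-06, -2.82508698e-03,  3.03034172e-03, -1.06355493e-03,
        2.36726833e-04,  1.52467810e-04]), 'joint_efforts': array([ 2.94830956e-03, -3.39852691e+01,  3.20935106e+01,  1.58387638e-02,
       -8.36109439e-05, -9.46466159e-07]), 'tool_pos': array([ 0.13681558, -0.50627944,  0.230213  ]), 'orientation': array([ 9.91314638e-01,  1.31507141e-01,  1.54666403e-05, -1.07711876e-03]), 'contact_force': array([-0.47257227,  0.64910918, -0.782959  ]), 'wrist_torque': array([ 0.04376886, -0.04074119, -0.00691989]), 'gripper_force': 0.0, 'width': 0.08521702613374771}
```

View pics/s0.png

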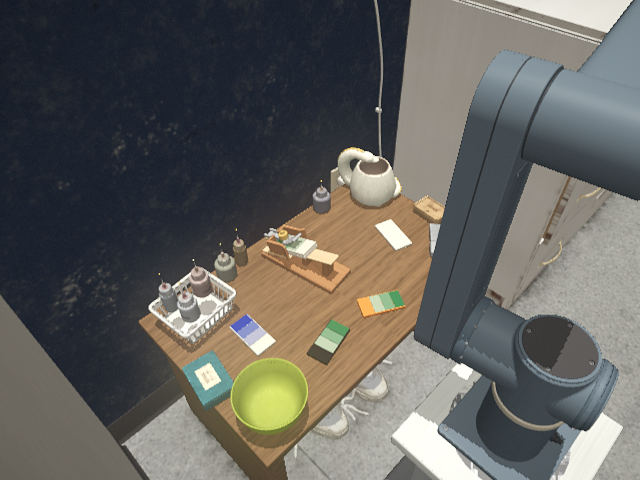

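View pics/d0.png

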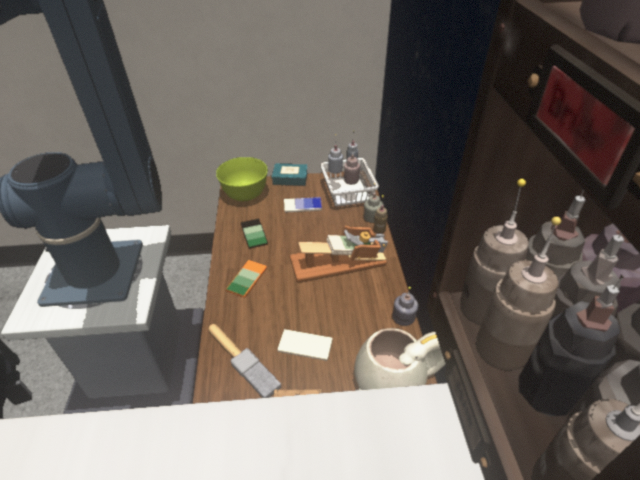

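The scene view shows the blue tile near (252,334), with the bare end at (262,348), and the tray near (305,262). I'll enlarge both.

Run:
```python
import cv2,numpy as np
a=cv2.imread('pics/s0.png')[220:370,200:360]; b=cv2.imread('pics/d0.png')[180:290,270:400]
a=cv2.resize(a,None,fx=5,fy=5,interpolation=cv2.INTER_CUBIC)[:600]
cv2.imwrite('pics/c0.png',cv2.resize(cv2.imread('pics/s0.png')[222:362,220:360],None,fx=4.2857,fy=4.2857,interpolation=2))
cv2.imwrite('pics/c1.png',cv2.resize(b,None,fx=5,fy=5,interpolation=2))
```

```text
(no output)
```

View pics/c0.png

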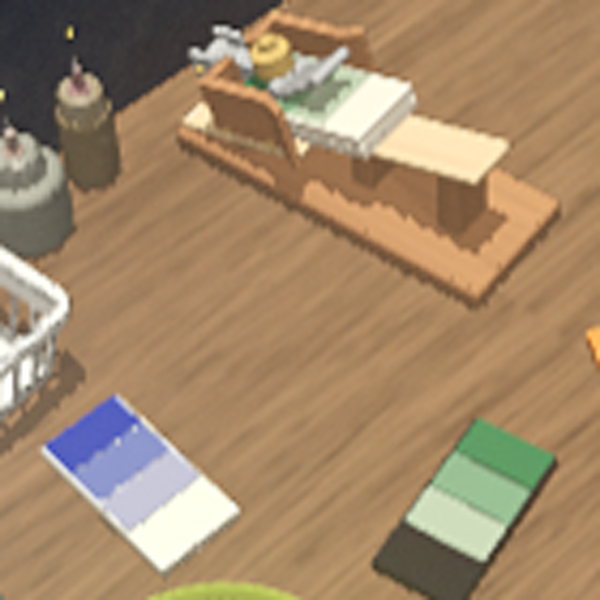

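View pics/c1.png

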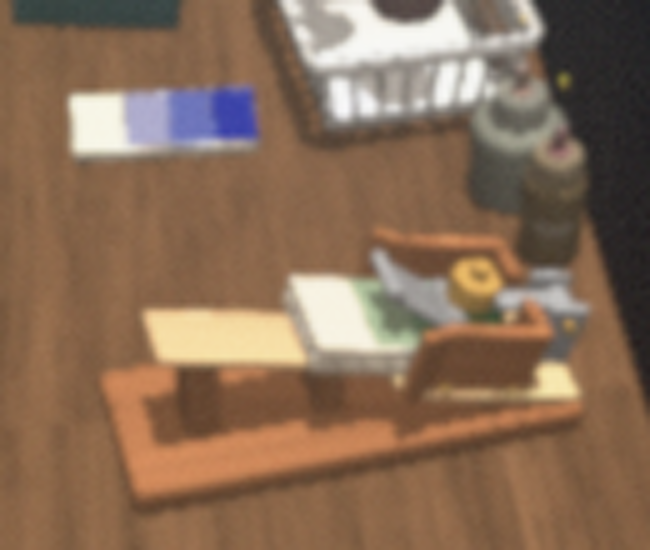

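The crops show the blue tile corners, tray board corners, tongue front corners and green-tile front corners clearly in both views. I'll fit the poses from these.

```bash
cat > fit.py <<'E'
from h import *
from scipy.optimize import least_squares
S,D=load('s0'),load('d0')
s=lambda u,v:(u/4.2857+220-.4,v/4.2857+222-.4); d=lambda u,v:(u/5+270-.4,v/5+180-.4)
# left = +y side as seen from robot
tile=[((-.05,.025),s(164,567),d(70,95)),((-.05,-.025),s(240,510),d(72,154)),((.05,-.025),s(118,396),d(258,147)),((.05,.025),s(44,450),d(253,88))]
def rt(p):
    r=[]
    for (x,y),a,b in tile:
        c,n=np.cos(p[2]),np.sin(p[2]); P=[p[0]+c*x-n*y,p[1]+n*x+c*y,.008]
        r+=[*np.subtract(proj(S,P),a),*np.subtract(proj(D,P),b)]
    return r
q=onz(S,*s(142,480),.008); f=least_squares(rt,[q[0],q[1],0.1]); print('blue',f.x.round(4),np.round(f.fun,1))
a=.2793
dk=[((-.17,.017,0),s(480,178),d(143,312)),((-.17,-.017,0),s(508,147),d(157,362)),((-.1,.025,.016),s(355,150),d(288,278)),((-.1,-.025,.016),s(415,95),d(313,350))]
bd=[((-.1075,.042),s(473,298),d(103,375)),((-.1075,-.042),s(560,208),d(140,495)),((.1075,.042),s(180,132),None),((.1075,-.042),None,d(580,402))]
def rd(p): # stop foot x,y,z,yaw, board offset
    M=R.from_euler('z',p[3])
    r=[]
    L=[(M.apply(R.from_euler('y',a).apply(l))+p[:3],u,v) for l,u,v in dk]
    L+=[(np.r_[p[:2],0]+M.apply([l[0]+p[4],l[1],.014]),u,v) for l,u,v in bd]
    for P,u,v in L:
        r+=list(np.subtract(proj(S,P),u)) if u else []
        r+=list(np.subtract(proj(D,P),v)) if v else []
    return r
q=onz(S,*s(300,130),.04); f=least_squares(rd,[q[0],q[1],.04,0.1,-.05],loss='soft_l1'); print('deck',f.x.round(4),np.round(f.fun,1))
E
python3 fit.py
```

```text
blue [ 0.5033  0.201  -0.0188] [-0.2  0.7 -0.1  0.3  0.4 -0.3 -0.2 -0.2  0.2 -1.  -0.1 -0.7 -0.6 -0.5
 -0.5 -0.2]
deck [ 0.6453 -0.007   0.0226  0.1732 -0.0733] [-1.4  2.1 -0.8  0.   0.5  0.3 -0.2  0.1  0.5 -1.1 -0.3  0.1 -0.9 -1.1
  0.8  0.2  0.5 -0.1 -1.3 -1.  -0.1 -1.8 -0.8  0.1 -2.2  0.2  1.1  0.6]
```

Call:
drive_tool(increments=[[0,0,0,0,0,-0.119,0],[0,0,0,0,0,-0.119,0],[0,0,0,0,0,-0.119,0],[0,0,0,0,0,-0.119,0],[0,0,0,0,0,-0.119,0],[0,0,0,0,0,-0.119,0],[0,0,0,0,0,-0.119,0],[0,0,0,0,0,-0.119,0]])

```text
t: 0.77
tool_pos: [0.1368, -0.5065, 0.2305]
orientation: [0.819, 0.574, 0.0, -0.001]
contact_force: [-0.5, 1.4, -0.1]
width: 0.0855
gripper_force: 0.0
```

Call:
drive_tool(increments=[[0,0,0,0,0,-0.119,0],[0,0,0,0,0,-0.119,0],[0,0,0,0,0,-0.119,0],[0,0,0,0,0,-0.119,0],[0,0,0,0,0,-0.119,0],[0,0,0,0,0,-0.119,0],[0,0,0,0,0,-0.119,0],[0,0,0,0,0,-0.119,0]])

```text
t: 1.43
tool_pos: [0.1368, -0.5065, 0.2306]
orientation: [0.465, 0.885, 0.001, -0.0]
contact_force: [0.1, -0.1, -0.1]
width: 0.0855
gripper_force: 0.0
```

Call:
drive_tool(increments=[[0,0,0,0,0,-0.119,0],[0,0,0,0,0,-0.119,0],[0,0,0,0,0,-0.119,0],[0,0,0,0,0,-0.119,0],[0,0,0,0,0,-0.119,0],[0,0,0,0,0,-0.119,0],[0,0,0,0,0,-0.119,0],[0,0,0,0,0,-0.119,0]])

```text
t: 2.1
tool_pos: [0.1368, -0.5065, 0.2306]
orientation: [0.008, 1.0, 0.001, -0.0]
contact_force: [0.2, 0.6, -0.2]
width: 0.0855
gripper_force: 0.0
```

```bash
cat >> h.py <<'E'
def togo(pos, yaw, pitch=0):
    """tool z = -(deck z), tool x = -(x of frame yawed, pitched); returns tool-axis shift mm and turn"""
    o=get_obs(); T=R.from_quat(o['orientation'])
    G=R.from_euler('z',yaw)*R.from_euler('y',pitch)*R.from_euler('y',np.pi)
    print('t',round(o['t'],2),'shift',(T.inv().apply(np.array(pos)-o['tool_pos'])*1000).round(1),'turn',(T.inv()*G).as_rotvec().round(3),'w',round(o['width'],4),o['contact_force'].round(1),o['gripper_force'],'pos',o['tool_pos'].round(4),'J',o['joints'].round(2))
E
python3 - <<'E'
from h import *
togo([.4693,.2016,.15],-.0188)
print('bowl',onz(load('s0'),270,386,.073),onz(load('d0'),243,172,.073))
E
```

```text
t 2.1 shift [-321.2  713.2   81.5] turn [ 0.001 -0.     0.003] w 0.0855 [ 0.2  0.6 -0.2] 0.0 pos [ 0.1368 -0.5065  0.2306] J [-1.43  0.05  0.1   1.62  0.   -1.42]
bowl [0.35075681 0.27335076 0.073     ] [0.34886797 0.27282323 0.073     ]
```

Call:
drive_tool(increments=[[-13.4,29.7,0,0,0,0,0],[-13.4,29.7,0,0,0,0,0],[-13.4,29.7,0,0,0,0,0],[-13.4,29.7,0,0,0,0,0],[-13.4,29.7,0,0,0,0,0],[-13.4,29.7,0,0,0,0,0],[-13.4,29.7,0,0,0,0,0],[-13.4,29.7,0,0,0,0,0]])

```text
t: 2.77
tool_pos: [0.2494, -0.2699, 0.2308]
orientation: [0.011, 1.0, 0.0, -0.0]
contact_force: [0.8, 0.3, 1.0]
width: 0.0853
gripper_force: 0.0
```

Call:
drive_tool(increments=[[-13.4,29.7,0,0,0,0,0],[-13.4,29.7,0,0,0,0,0],[-13.4,29.7,0,0,0,0,0],[-13.4,29.7,0,0,0,0,0],[-13.4,29.7,0,0,0,0,0],[-13.4,29.7,0,0,0,0,0],[-13.4,29.7,0,0,0,0,0],[-13.4,29.7,0,0,0,0,0]])

```text
t: 3.43
tool_pos: [0.3617, -0.0347, 0.231]
orientation: [0.011, 1.0, -0.0, -0.0]
contact_force: [0.9, -1.0, 0.5]
width: 0.0856
gripper_force: 0.0
```

Call:
drive_tool(increments=[[-13.4,29.7,10,0,0,0,0],[-13.4,29.7,10,0,0,0,0],[-13.4,29.7,10,0,0,0,0],[-13.4,29.7,10,0,0,0,0],[-13.4,29.7,10,0,0,0,0],[-13.4,29.7,10,0,0,0,0],[-13.4,29.7,10,0,0,0,0],[-13.4,29.7,10,0,0,0,0]])

```text
t: 4.1
tool_pos: [0.4739, 0.2004, 0.1501]
orientation: [0.011, 1.0, -0.0, -0.0]
contact_force: [-0.2, -0.1, 0.2]
width: 0.0857
gripper_force: 0.0
```

Run:
```python
from h import *
snap('wrist','w0')
togo([.4713,.2016,-.001],-.0188)
```

```text
t 4.15 shift [  3.2  -3.8 147.7] turn [ 0.004 -0.003  0.001] w 0.0856 [ 3.2  3.5 -1.2] 0.0 pos [0.475  0.2048 0.1468] J [ 0.27  0.03 -0.09  1.46  0.    0.29]
```

View pics/w0.png

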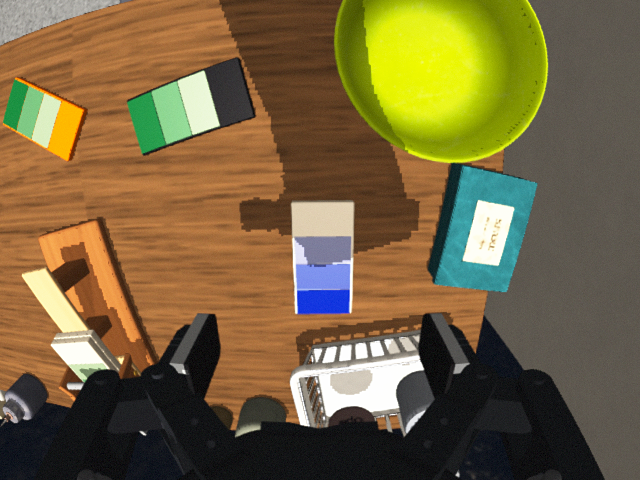

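The wrist view shows the tile with bare-end corners at (292,202) and (354,202) and deep-end corners at (297,313) and (352,313). The bowl's rim is clear of it, and I'll compute the tile pose from these.

Run:
```python
from h import *
im=load('w0'); P=np.array([onz(im,u,v,.008,True) for u,v in[(292,202),(354,202),(352,313),(297,313)]]); print(P.round(4))
c=P.mean(0); d=(P[2]+P[3]-P[0]-P[1])[:2]; print(c,np.arctan2(d[1],d[0]),np.linalg.norm(d)/2)
togo([c[0]-.033,c[1],-.001],-.0188)
```

```text
[[0.4526 0.1801 0.008 ]
 [0.4536 0.2288 0.008 ]
 [0.5531 0.2283 0.008 ]
 [0.552  0.1799 0.008 ]]
[0.50283511 0.20427196 0.008     ] -0.0035988765645956385 0.09944527908298682
t 4.15 shift [  4.7  -1.2 147.8] turn [ 0.004 -0.003  0.001] w 0.0856 [ 3.2  3.5 -1.2] 0.0 pos [0.475  0.2048 0.1468] J [ 0.27  0.03 -0.09  1.46  0.    0.29]
```

Call:
drive_tool(increments=[[4.5,-2,20,0,0,-0.008,0],[0,0,25,0,0,0,0],[0,0,25,0,0,0,0],[0,0,25,0,0,0,0],[0,0,20,0,0,0,0],[0,0,15,0,0,0,0],[0,0,10,0,0,0,0],[0,0,0,0,0,0,0]])

```text
t: 4.82
tool_pos: [0.4667, 0.196, 0.0082]
orientation: [0.007, 1.0, -0.001, -0.003]
contact_force: [-0.3, -0.3, -0.4]
width: 0.0855
gripper_force: 0.0
```

Run:
```python
from h import *
togo([.4698,.203,-.001],-.011)
```

```text
t 4.82 shift [-3.1  7.1  9.1] turn [-0.002 -0.006 -0.003] w 0.0855 [-0.3 -0.3 -0.4] 0.0 pos [0.4667 0.196  0.0082] J [ 0.27  0.08 -0.32  1.18 -0.    0.28]
```

Call:
drive_tool(increments=[[-3,6.5,4.5,0,-0.005,0,0],[0,0,4.5,0,0,0,0],[0,0,0,0,0,0,0.2],[0,0,0,0,0,0,0.3],[0,0,0,0,0,0,0.7],[0,0,0,0,0,0,0.7],[0,0,0,0,0,0,0.7],[0,0,0,0,0,0,0.7]])

```text
t: 5.48
tool_pos: [0.4735, 0.2037, 0.0039]
orientation: [0.007, 1.0, 0.0, 0.004]
contact_force: [-1.5, 0.2, 6.0]
width: 0.0461
gripper_force: 60.7
```

Call:
drive_tool(increments=[[0,0,0,0,0,0,1],[0,0,0,0,0,0,1],[0,0,0,0,0,0,1]])

```text
t: 5.73
tool_pos: [0.4735, 0.2036, 0.0039]
orientation: [0.007, 1.0, 0.0, 0.004]
contact_force: [-1.1, 0.1, 6.3]
width: 0.046
gripper_force: 60.7
```

Run:
```python
from h import *
togo([.4698,.203,-.001],-.011)
```

```text
t 5.73 shift [ 3.8 -0.7  4.9] turn [ 0.001  0.007 -0.003] w 0.046 [-1.1  0.1  6.3] 60.70209860801697 pos [0.4735 0.2036 0.0039] J [ 0.28  0.09 -0.31  1.16 -0.    0.29]
```

Call:
drive_tool(increments=[[0,0,-10,0,0,0,1],[0,0,-20,0,0,0,1],[0,0,-25,0,0,0,1],[0,0,-25,0,0,0,1],[0,0,-25,0,0,0,1],[0,0,-20,0,0,0,1],[0,0,-15,0,0,0,1],[0,0,0,0,0,0,1]])

```text
t: 6.4
tool_pos: [0.4742, 0.204, 0.1469]
orientation: [0.007, 1.0, 0.001, 0.006]
contact_force: [0.1, -0.2, -0.2]
width: 0.046
gripper_force: 61.5
```

Run:
```python
from h import *
snap('wrist','w1')
a=.2793
def deck(l): return R.from_euler('z',.1732).apply(R.from_euler('y',a).apply(l))+[.6453,-.007,.0226]
togo(deck([-.140-.0295,0,.016+.004+.040]),.1732,a)
```

```text
t 6.45 shift [ -30.9 -235.6   17.6] turn [ 0.027  0.288 -0.186] w 0.0463 [-0.2 -1.5 -1.7] 61.473129987716675 pos [0.4733 0.2037 0.1446] J [ 0.28  0.01 -0.11  1.44 -0.    0.29]
```

View pics/w1.png

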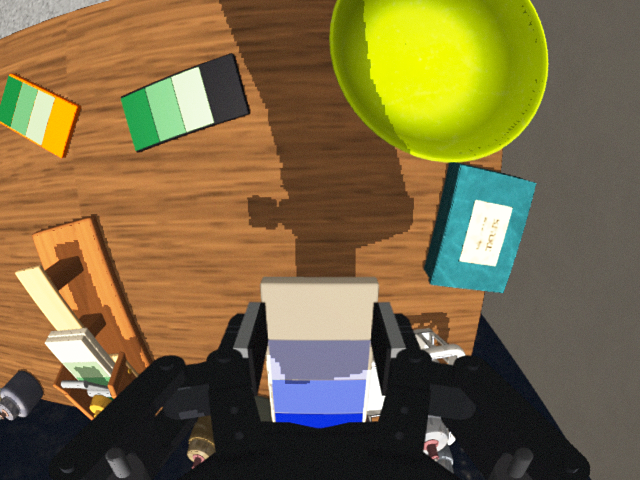

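Call:
drive_tool(increments=[[-3.1,-15,0,0,0,0,1],[-4,-32,0,0,0,0,1],[-4,-33,0,0,0,0,1],[-4,-34,0,0,0,0,1],[-4,-34,0,0,0,0,1],[-4,-34,0,0,0,0,1],[-4,-32,0,0,0,0,1],[-3.5,-22,0,0,0,0,1]])

```text
t: 7.12
tool_pos: [0.4978, -0.0356, 0.1403]
orientation: [0.008, 1.0, -0.0, 0.001]
contact_force: [-0.1, 0.8, -1.4]
width: 0.0458
gripper_force: 61.5
```

Call:
drive_tool(increments=[[0,0,0,0.005,0.058,-0.037,1],[0,0,0,0.005,0.058,-0.037,1],[0,0,0,0.005,0.058,-0.037,1],[0,0,0,0.006,0.057,-0.037,1],[0,0,0,0.006,0.057,-0.038,1],[0,0,0,0,0,0,1]])

```text
t: 7.62
tool_pos: [0.4988, -0.0326, 0.1382]
orientation: [-0.086, 0.986, -0.012, -0.145]
contact_force: [-0.4, -0.6, -1.9]
width: 0.0459
gripper_force: 61.6
```

```bash
cat >> h.py <<'E'
def deck(l): return R.from_euler('z',.1732).apply(R.from_euler('y',.2793).apply(l))+[.6453,-.007,.0226]
def indeck(p): return R.from_euler('y',-.2793).apply(R.from_euler('z',-.1732).apply(np.subtract(p,[.6453,-.007,.0226])))
E
python3 - <<'E'
from h import *
snap('wrist','w2');
togo(deck([-.1695,0,.02]),.1732,.2793); print(indeck(get_obs()['tool_pos']))
E
```

```text
t 7.67 shift [-6.3 -0.1 50.9] turn [ 0.001 -0.009  0.001] w 0.0462 [ 0.2  0.3 -1. ] 61.58645510673523 pos [ 0.4986 -0.0327  0.1391] J [-0.14  0.29  0.16  1.71 -0.09 -0.31]
[-1.75307074e-01  1.05049057e-05  7.09634656e-02]
```

View pics/w2.png

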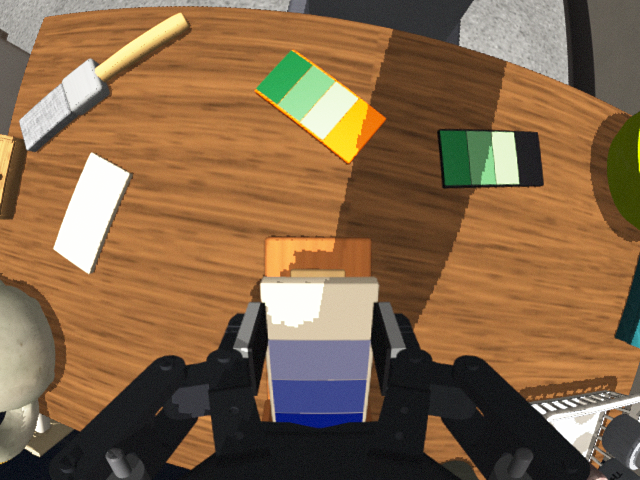

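The tile is centred over the tongue: tile edges are at 262 and 378, tongue edges at about 291 and 344. Next I lower it onto the pile.

Call:
drive_tool(increments=[[-9,0,12,0,-0.005,0,1],[-9,0,12,0,0,0,1],[0,0,12,0,0,0,1],[0,0,6,0,0,0,1],[0,0,2,0,0,0,1],[0,0,0,0,0,0,1]])

```text
t: 8.17
tool_pos: [0.5031, -0.0321, 0.0945]
orientation: [-0.086, 0.986, -0.012, -0.139]
contact_force: [1.0, 0.2, -1.7]
width: 0.046
gripper_force: 61.6
```

Run:
```python
from h import *
togo(deck([-.1575,0,.02]),.1732,.2793)
snap('side','d2'); snap('scene','s2')
b=cv2.imread('pics/d2.png')[200:290,280:400];a=cv2.imread('pics/s2.png')[215:305,240:360]
f=lambda i:cv2.resize(i,None,fx=4.95,fy=4.95,interpolation=2)[:,:]
cv2.imwrite('pics/c2.png',cv2.resize(np.vstack([b,a]),None,fx=3.33,fy=3.33,interpolation=2))
```

```text
t 8.17 shift [-1.2  0.2  9.3] turn [-0.    -0.001 -0.   ] w 0.046 [ 1.   0.2 -1.7] 61.5959107875824 pos [ 0.5031 -0.0321  0.0945] J [-0.14  0.31  0.09  1.62 -0.09 -0.3 ]
```

View pics/c2.png

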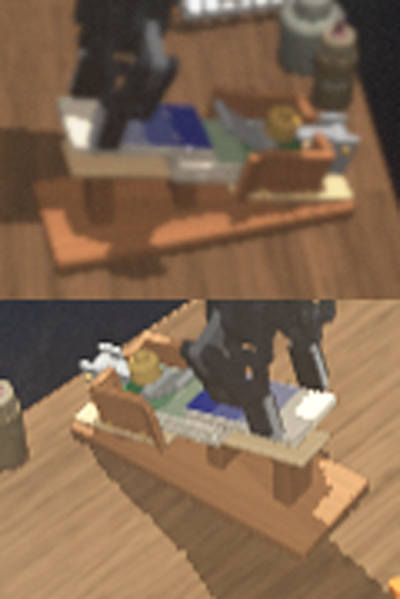

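The tile hovers about 9 mm above the green tile, with its leading edge short of the ski. I'll lower it to contact.

Call:
drive_tool(increments=[[0,0,3,0,0,0,1],[0,0,2,0,0,0,1],[0,0,1,0,0,0,1],[0,0,1,0,0,0,1],[0,0,0,0,0,0,1]])

```text
t: 8.68
tool_pos: [0.5024, -0.0326, 0.0885]
orientation: [-0.086, 0.987, -0.012, -0.138]
contact_force: [1.0, -0.6, -0.2]
width: 0.0457
gripper_force: 61.9
```

Call:
drive_tool(increments=[[0,0,1,0,0,0,1],[0,0,0,0,0,0,1]])

```text
t: 8.85
tool_pos: [0.5022, -0.0326, 0.0877]
orientation: [-0.086, 0.987, -0.012, -0.138]
contact_force: [-0.1, -0.0, 0.6]
width: 0.0459
gripper_force: 61.9
```

Call:
drive_tool(increments=[[0,0,1,0,0,0,1],[0,0,0,0,0,0,1]])

```text
t: 9.02
tool_pos: [0.5019, -0.0327, 0.0867]
orientation: [-0.086, 0.987, -0.012, -0.138]
contact_force: [-0.3, -0.8, 0.6]
width: 0.046
gripper_force: 61.8
```

Run:
```python
from h import *
togo(deck([-.1575,0,.02]),.1732,.2793)
```

```text
t 9.02 shift [-0.2  0.6  1.4] turn [-0.001  0.001  0.   ] w 0.046 [-0.3 -0.8  0.6] 61.762250661849976 pos [ 0.5019 -0.0327  0.0867] J [-0.14  0.31  0.08  1.6  -0.09 -0.31]
```

Call:
drive_tool(increments=[[0,0,1,0,0,0,1],[0,0,0,0,0,0,1]])

```text
t: 9.18
tool_pos: [0.5015, -0.0327, 0.0857]
orientation: [-0.086, 0.987, -0.012, -0.138]
contact_force: [-0.1, -0.7, 2.0]
width: 0.0459
gripper_force: 61.4
```

Call:
drive_tool(increments=[[0,0,1,0,0,0,1],[0,0,0,0,0,0,1]])

```text
t: 9.35
tool_pos: [0.5012, -0.0328, 0.0847]
orientation: [-0.086, 0.987, -0.012, -0.138]
contact_force: [-0.2, -0.3, 3.3]
width: 0.0458
gripper_force: 61.0
```

Call:
drive_tool(increments=[[0,0,1,0,0,0,1],[0,0,0,0,0,0,1]])

```text
t: 9.52
tool_pos: [0.5009, -0.0329, 0.0837]
orientation: [-0.086, 0.987, -0.012, -0.138]
contact_force: [-1.4, -1.1, 3.8]
width: 0.0458
gripper_force: 60.9
```

Contact was made near z 0.086. I back off 1 mm and slide.

Call:
drive_tool(increments=[[0,0,-1,0,0,0,1],[-5,0,0,0,0,0,1],[-5,0,0,0,0,0,1],[-5,0,0,0,0,0,1],[-5,0,0,0,0,0,1],[-5,0,0,0,0,0,1],[-5,0,0,0,0,0,1],[0,0,0,0,0,0,1]])

```text
t: 10.18
tool_pos: [0.5296, -0.0278, 0.0773]
orientation: [-0.086, 0.986, -0.013, -0.139]
contact_force: [-3.3, 0.3, 11.1]
width: 0.0458
gripper_force: 60.2
```

Call:
drive_tool(increments=[[-5,0,0,0,0,0,1],[-5,0,0,0,0,0,1],[-5,0,0,0,0,0,1],[-5,0,0,0,0,0,1],[0,0,0,0,0,0,1]])

```text
t: 10.6
tool_pos: [0.5479, -0.0249, 0.0752]
orientation: [-0.086, 0.986, -0.013, -0.139]
contact_force: [-7.1, -0.6, 19.8]
width: 0.0459
gripper_force: 67.9
```

Run:
```python
from h import *
togo(deck([-.0795,0,.02]),.1732,.2793);print(indeck(get_obs()['tool_pos']).round(4))
snap('side','d3'); snap('scene','s3')
b=cv2.imread('pics/d3.png')[200:290,280:400];a=cv2.imread('pics/s3.png')[215:305,240:360]
cv2.imwrite('pics/c3.png',cv2.resize(np.vstack([b,a]),None,fx=3.33,fy=3.33,interpolation=2))
```

```text
t 10.6 shift [-30.2   0.8   3.2] turn [-0.002 -0.002  0.001] w 0.0459 [-7.1 -0.6 19.8] 67.88494130596519 pos [ 0.5479 -0.0249  0.0752] J [-0.12  0.44  0.22  1.62 -0.08 -0.28]
[-0.1097 -0.0008  0.0232]
```

View pics/c3.png

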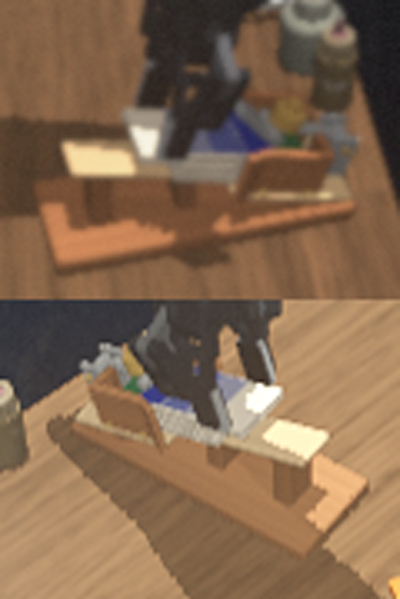

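The tile is under the ramp, but the vertical force has risen to 20 N. I'll ease off upward, then continue.

Call:
drive_tool(increments=[[0,0,-1.5,0,0,0,1],[0,0,-1,0,0,0,1],[0,0,0,0,0,0,1]])

```text
t: 10.95
tool_pos: [0.5496, -0.0245, 0.0751]
orientation: [-0.086, 0.987, -0.013, -0.138]
contact_force: [-2.1, -0.5, 10.6]
width: 0.0461
gripper_force: 65.6
```

Call:
drive_tool(increments=[[-5,-0.3,-0.4,0,0,0,1],[-5,-0.3,-0.3,0,0,0,1],[0,0,0,0,0,0,1]])

```text
t: 11.2
tool_pos: [0.5597, -0.0231, 0.0722]
orientation: [-0.086, 0.987, -0.013, -0.138]
contact_force: [-1.5, -0.4, 8.1]
width: 0.0461
gripper_force: 65.2
```

Run:
```python
from h import *
togo(deck([-.0795,0,.02]),.1732,.2793);print(indeck(get_obs()['tool_pos']).round(4))
```

```text
t 11.2 shift [-17.9   1.1   3.7] turn [-0.001  0.001  0.   ] w 0.0461 [-1.5 -0.4  8.1] 65.18194198608398 pos [ 0.5597 -0.0231  0.0722] J [-0.12  0.47  0.25  1.62 -0.08 -0.28]
[-0.0974 -0.0011  0.0237]
```

Call:
drive_tool(increments=[[-4,0.5,-0.5,0,0,0,1],[-4,0.5,-0.3,0,0,0,1],[-4,0,-0.2,0,0,0,1],[0,0,0,0,0,0,1]])

```text
t: 11.53
tool_pos: [0.5711, -0.02, 0.0689]
orientation: [-0.086, 0.987, -0.012, -0.138]
contact_force: [-1.2, 0.5, 5.8]
width: 0.0461
gripper_force: 64.3
```

Call:
drive_tool(increments=[[-2,0,0,0,0,0,1],[0,0,0,0,0,0,1]])

```text
t: 11.7
tool_pos: [0.5726, -0.0198, 0.0685]
orientation: [-0.086, 0.987, -0.012, -0.139]
contact_force: [-1.9, -1.4, 6.3]
width: 0.0459
gripper_force: 64.4
```

Call:
drive_tool(increments=[[-2,0,0,0,0,0,1],[0,0,0,0,0,0,1]])

```text
t: 11.87
tool_pos: [0.5744, -0.0194, 0.068]
orientation: [-0.086, 0.987, -0.012, -0.139]
contact_force: [-2.5, 0.1, 5.5]
width: 0.0461
gripper_force: 64.4
```

Run:
```python
from h import *
togo(deck([-.0795,0,.02]),.1732,.2793);print(indeck(get_obs()['tool_pos']).round(4))
```

```text
t 11.87 shift [-2.2  0.   3.8] turn [-0.001 -0.     0.   ] w 0.0461 [-2.5  0.1  5.5] 64.38601970672607 pos [ 0.5744 -0.0194  0.068 ] J [-0.11  0.51  0.3   1.63 -0.08 -0.27]
[-0.0817 -0.      0.0238]
```

Nearly home. I'll advance in 1–1.5 mm steps until the stop is felt.

Call:
drive_tool(increments=[[-1.5,0,0,0,0,0,1],[0,0,0,0,0,0,1]])

```text
t: 12.03
tool_pos: [0.5756, -0.0193, 0.0677]
orientation: [-0.086, 0.986, -0.012, -0.139]
contact_force: [-2.2, -0.2, 6.1]
width: 0.0458
gripper_force: 64.4
```

Call:
drive_tool(increments=[[-1.5,0,0,0,0,0,1],[0,0,0,0,0,0,1]])

```text
t: 12.2
tool_pos: [0.5756, -0.0192, 0.0676]
orientation: [-0.086, 0.986, -0.013, -0.141]
contact_force: [-5.5, -0.9, 7.8]
width: 0.0458
gripper_force: 64.8
```

Call:
drive_tool(increments=[[-1,0,0,0,0,0,1],[0,0,0,0,0,0,1]])

```text
t: 12.37
tool_pos: [0.5756, -0.0192, 0.0676]
orientation: [-0.086, 0.986, -0.013, -0.142]
contact_force: [-6.4, -1.3, 9.6]
width: 0.0463
gripper_force: 65.2
```

The tile's stopped against the back stop (position stalls at 0.5756 and the force rises). I release gently, then retreat square to the deck.

Call:
drive_tool(increments=[[0,0,-0.5,0,0,0,0.6],[0,0,0,0,0,0,0.4],[0,0,0,0,0,0,0.2],[0,0,0,0,0,0,0],[0,0,0,0,0,0,0],[0,0,0,0,0,0,0]])

```text
t: 12.87
tool_pos: [0.5784, -0.0187, 0.0666]
orientation: [-0.086, 0.987, -0.012, -0.138]
contact_force: [0.1, -0.4, -1.0]
width: 0.0852
gripper_force: 0.0
```

Run:
```python
from h import *
togo(deck([-.0795,0,.02]),.1732,.2793)
```

```text
t 12.87 shift [ 2.1 -0.   3.5] turn [-0.001  0.001  0.   ] w 0.0852 [ 0.1 -0.4 -1. ] 0.0 pos [ 0.5784 -0.0187  0.0666] J [-0.11  0.52  0.31  1.63 -0.08 -0.27]
```

Call:
drive_tool(increments=[[1,0,-5,0,0,0,0],[1,0,-10,0,0,0,0],[5,0,-20,0,0,0,0],[10,0,-20,0,0,0,0],[10,0,-25,0,0,0,0],[10,0,-25,0,0,0,0],[10,0,-20,0,0,0,0],[0,0,0,0,0,0,0]])

```text
t: 13.53
tool_pos: [0.5695, -0.021, 0.2075]
orientation: [-0.086, 0.987, -0.014, -0.133]
contact_force: [0.7, 0.3, 0.8]
width: 0.0854
gripper_force: 0.0
```

Run:
```python
from h import *
snap('side','d4'); snap('scene','s4'); w=snap('wrist','w4')
b=cv2.imread('pics/d4.png')[200:290,280:400];a=cv2.imread('pics/s4.png')[215:305,240:360]
L=cv2.resize(np.vstack([b,a]),None,fx=3.33,fy=3.33,interpolation=2)
W=cv2.resize(cv2.imread('pics/w4.png')[200:450,200:420],None,fx=1.8,fy=1.8); o=np.zeros((600,800,3),np.uint8); o[:L.shape[0],:400]=L[:600,:400]; o[:450,400:796]=W; cv2.imwrite('pics/c4.png',o)
# expected corners of the blue tile when home
for l in[(-.1,.025,.024),(-.1,-.025,.024)]:
  P=deck(l); print('scene',(np.array(proj(load('s4'),P))-[240,215])*3.33+[0,300],'side',(np.array(proj(load('d4'),P))-[280,200])*3.33)
```

```text
scene [206.6831116  425.98651285] side [159.24528497 108.7826739 ]
scene [248.68977535 383.52695694] side [179.73187572 156.74285057]
```

View pics/c4.png

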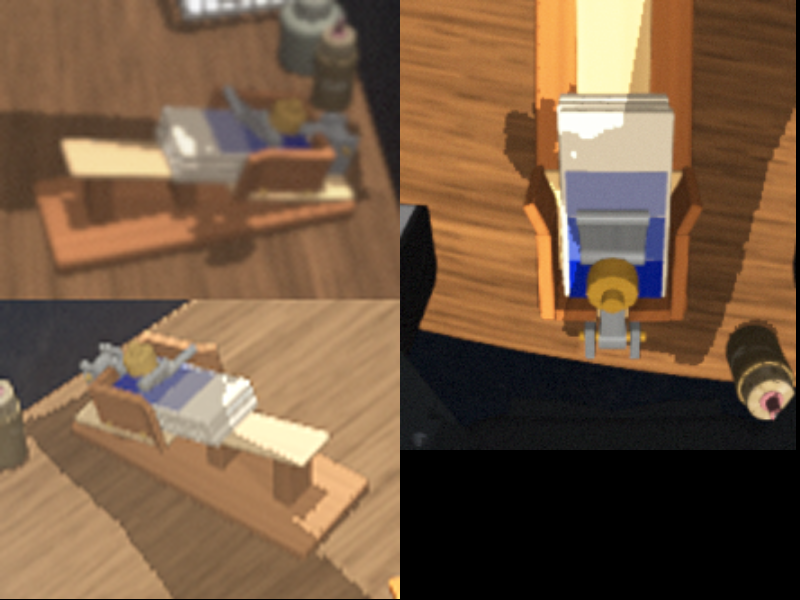

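The wrist view shows three flush front ends, with the arm's foot on the blue tile and the far end at the stop. I'll check the positions numerically.

Run:
```python
from h import *
im=load('w4')
n=R.from_euler('z',.1732).apply(R.from_euler('y',.2793).apply([0,0,1]))
def at(u,v,z):
    u,v=(u-400)/1.8+200,v/1.8+200
    c,d=ray(im,u,v,True); o=deck([0,0,z]); P=c+d*((o-c)@n)/(d@n); return (indeck(P)*1000).round(1)
for nme,u,v,z in[('blue front',615,112,.024),('green front',615,104,.016),('rust front',615,97,.008),('blue far L',567,296,.024),('blue far R',664,296,.024),('stop top face edge',565,306,.035),('tongue?',558,112,.024),('R',673,112,.024)]: print(nme,at(u,v,z))
```

```text
blue front [-99.2   0.5  24. ]
green front [-99.7   0.5  16. ]
rust front [-100.     0.5    8. ]
blue far L [  2.  -23.6  24. ]
blue far R [ 1.9 25.3 24. ]
stop top face edge [ -0.3 -23.9  35. ]
tongue? [-99.1 -24.4  24. ]
R [-99.2  25.8  24. ]
```

All three tiles are flush at the stop and the arm is resting on the pile, so I'm handing in.

```bash
python3 -c "
from workcell import *
print(close_job())"
```

```text
the job is handed in; nothing more can be done
None
```

The blue tile is in the tray, colour side up, with its end against the back stop and the weighted arm resting on it. The tiles under it are still home, nothing else was touched, and the job was handed in at about 14 s; no verdict was returned.

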